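# Load, lock and start the workshop battery charger

### The arm

A 6-joint arm with a two-finger parallel gripper is mounted at the origin on the work surface. World frame = base frame: x ahead of the robot, y to its left, z up, the work surface at z = 0. Lengths are in m, angles in degrees, forces in N, time in s.
With the tool pointing down it reaches from about 0.25 to 0.725 m from the base axis. Payload 9.7 kg.
Tool frame: the origin (TCP) lies between the finger pads; the fingertips stand 19 mm ahead of it and the grasp point (between the pads) is the TCP; z points along the fingers, y is the line along which they close (so a half turn about z gives the same grasp; the last joint's range is limited). The gripper opens to 85 mm and grips with 20 to 120 N. Pads are 22 mm wide; open, the fingers measure 114 mm over their backs; the gripper's body (76 mm by 85 mm) begins 54 mm behind the grasp point. The pads swing forward as they close: fully open they stand 13 mm farther back than shut.
Start: joints at [66.234, 4.979, 10.078, 95.1, 0, 90], TCP at [0.222, 0.503, 0.25] pointing down, gripper open.
Joint ranges: [-179.16, 179.16], [-48.56, 103.87], [-65.8, 70.77], [-126.05, 130.52], [-82.76, 87.17], [-180, 180]. Speed limits (degrees/s): [127.2, 127.2, 147.25, 180, 180, 180].

### API

Orientations are given as [roll, pitch, yaw] about the fixed x, y, z axes, in that order (R = Rz(yaw) Ry(pitch) Rx(roll)).
In Python, from workcell import bot gives the robot as it stands. The module is installed in compiled form; this text tells all that it offers.
- The arm moves only by the shell command python3 -m crank 'ROWS' [OPENING] [FORCE]. ROWS is JSON, a list that holds one entry, the list of rows, each a list of 6 numbers: the shift along the world's x, y, z as a fraction of full scale, then the turn, a rotation vector about the world's x, y, z as a fraction of full scale. In form: [[[x, y, z, wx, wy, wz], ...]]. A call has 1 to 20 rows; each row shifts and turns the commanded pose from where the row before left it; what a row does not reach is not made up. Full scale, the value 1, is 20 mm for a shift and 0.12 rad for a turn. A row lasts 1/12 s, in which the tool goes at most 41.7 mm and 7.16 degrees, less where a joint would pass 70% of its speed; a pose out of reach is approached as far as the arm can. A call with a number of a shift or a turn outside -1 to 1 is refused whole. A call with a gripper value outside its range is refused whole. OPENING is the opening, from 0 (shut) to 1 (fully open), set as the call begins (- or left out, the last holds). The fingers move at their own pace and stop on an object; FORCE is the grip in N (left out, the last holds). Time passes only in rows, so rows that do not move let the fingers close. It gives the time, the measured TCP pose, the force, the opening and the grip force at its end, in the units of the state.
- bot.get_obs(): the state, without advancing time (a new reading comes with each control period).
- bot.camera(name): name is "scene" or "top"; returns the picture (384x512x3 uint8, red, green, blue); there is no depth.
- bot.camera_model(name): a dict with "vertical_fov" (degrees; the focal length in pixels is half the picture's height over the tangent of half this angle, whatever the lens; pixels are square), "cx", "cy" (the principal point, pixels), "R" (3x3) and "t" (3): a world point X has camera coordinates R X + t. Camera axes: x right, y down, z forward; pixel columns grow to the right and rows downward; lengths in m; the calibration is good to about 2 mm. A picture is of the moment at which its call begins. camera_model takes no time and is no camera call.
- bot.job_done(): hands the job in; it is judged then, once.
The state is a dict: "time": time; "q": joint angles; "qd": joint speeds; "joint_efforts": joint torques, N m; "ee_pos": TCP position; "tcp_rot": TCP orientation; "wrist_force": force on the tool from outside, world axes, zero at the start; "torque": the same for the moment, N m; "opening": finger opening in m; "grasp_force": force on a finger pad.
Only numpy, scipy, OpenCV 4.12 (cv2) and the standard library are available. Lean on these libraries where they do the work, as an engineer would, in place of code of your own. Each camera call takes 0.05 s, during which the arm holds its last target. There are 200 camera calls.

### The job

Put the battery pack into the charger's bay, nose first, sliding it in under the hood until it is fully home, and turn the locking arm all the way across behind it. Only then start the charge: press the round key, then the square key, then the bar key, one at a time and each fully down, keeping the bar key down for a good second; never press the plus-shaped key. Leave the other things on the bench where they are, and finish with the pack still home and locked and all keys up.

Things in the scene. Friction and masses are not known exactly. Their poses are not given: they have to be found in the camera images.
- charger: grey bench battery charger on a black base plate 225 (x) x 345 (y) x 12 mm, fixed to the bench; the side with the keys faces -x, the robot. Origin under the plate's centre, z up. The right part (y -170 to +30 mm) is a grey housing 88 mm high whose front is the key panel, sloping 35 degrees (face from x -67, z 36 to x +7, z 88 mm). The left part is the battery bay along x, centre line y +115 mm
- bar_mid (a point): middle of the axis of the steel carrying bar, 16 mm thick, that runs along y over the key panel (charger frame x -20, z 168 mm, y -162 to +22 mm; at both ends a leg goes back and down to x +45, z 80). It leaves no room for an upright gripper over the keys
- bay_mouth (a point): on the bay floor (z 12 mm), centre line, where the pack's nose should be when set down (50 mm before bay_stop). The bay is a channel 76 mm wide, with side walls 8 mm thick, tops at z 32 mm, from charger x -80 to +75 mm, open above and towards -x
- bay_stop (a point): foot of the bay's back wall (charger x +75 mm), on the bay floor, centre line: where the pack's nose ends up. Axes as the charger's. The wall is 78 mm high; a hood covers the last 28 mm of the channel, from z 51 to 69 mm over the bench, so the pack cannot be dropped straight home but slides in under it
- lock_pin (a point): centre of the top of the upright black pin on the locking arm: 16 mm thick, standing from z 48 to 83 mm over the bench, 62 mm from the arm's upright pivot axis (charger frame x -46, y +171 mm, beside the bay's left wall). The steel arm is 12 mm wide and lies from z 37 to 48 mm
- lock (a joint): turn of the locking arm in rad: 0 it points along the charger's -x beside the bay (starts -0.5 to 0.1), 1.57 (stop) it lies across the bay's mouth right behind the pack, locked. Grows counter-clockwise seen from above; stays where left, about 2 N at the pin moves it. It closes only if the pack is home
- pack: loose battery pack, about 0.55 kg: a black shoe 110 (x) x 70 (y) x 35 mm high and on it a grey head 36 (x) x 40 (y) mm, from z 35 to 65 mm, centred 14 mm behind (-x) the middle. Origin under the shoe's centre; +x is the nose end, the longer flat part of the shoe with two brass strips, which goes into the bay first
- pack_nose (a point): lower middle of the pack's nose end (x +55 mm, z 0 of the pack)
- pack_grip (a point): middle of the pack's head (x -14, z 52 mm of the pack), where to hold it
- key_round_top (a point): white cap round, 20 mm across on a spring, 11 mm proud of its 44 x 36 mm black bezel; the point is the centre of the cap's top, about 73 mm over the bench. z axis: outward normal of the panel (35 degrees off vertical, leaning to the charger's -x); press along -z. The four keys stand in a row along the charger's y, 42 mm apart, in an order that changes
- key_round (a joint): travel of that key in m: 0 up, 0.006 fully down; the spring takes about 5 N to push it fully down and returns it
- key_square_top (a point): white cap square, 18 x 18 mm on a spring, 11 mm proud of its 44 x 36 mm black bezel; the point is the centre of the cap's top, about 73 mm over the bench. z axis: outward normal of the panel (35 degrees off vertical, leaning to the charger's -x); press along -z. The four keys stand in a row along the charger's y, 42 mm apart, in an order that changes
- key_square (a joint): travel of that key in m: 0 up, 0.006 fully down; the spring takes about 5 N to push it fully down and returns it
- key_bar_top (a point): white cap a plain bar, 32 mm long up the slope and 10 mm wide on a spring, 11 mm proud of its 44 x 36 mm black bezel; the point is the centre of the cap's top, about 73 mm over the bench. z axis: outward normal of the panel (35 degrees off vertical, leaning to the charger's -x); press along -z. The four keys stand in a row along the charger's y, 42 mm apart, in an order that changes
- key_bar (a joint): travel of that key in m: 0 up, 0.006 fully down; the spring takes about 5 N to push it fully down and returns it
- key_plus_top (a point): white cap plus-shaped, arms 26 mm long and 8 mm wide on a spring, 11 mm proud of its 44 x 36 mm black bezel; the point is the centre of the cap's top, about 73 mm over the bench. z axis: outward normal of the panel (35 degrees off vertical, leaning to the charger's -x); press along -z. The four keys stand in a row along the charger's y, 42 mm apart, in an order that changes
- key_plus (a joint): travel of that key in m: 0 up, 0.006 fully down; the spring takes about 5 N to push it fully down and returns it
- case: bystander: dark screw case, closed box 90 x 70 x 50 mm with two steel clasps, about the size of the pack but with no head on top; origin under its centre, x along the 90 mm
- jar: bystander: small glass jar with steel lid, 48 mm across, 70 mm tall, near the pack; origin under its centre
- can: bystander: tall spray can, 52 mm across, 160 mm tall, standing close to the right end of the charger; origin under its centre
- tape: bystander: cardboard-coloured tape roll lying flat, 90 mm across, 24 mm high, near the screw case; origin under its centre
- wrench: bystander: steel spanner 160 mm long lying flat behind the charger; origin about its middle, on the bench
- driver: bystander: screwdriver 180 mm long lying flat in front of the charger; origin about its middle, on the bench
- measure: bystander: yellow tape measure 70 x 36 x 65 mm standing behind the charger; origin under its centre
Not all that is in view belongs to the job. What is shaped like the pack but red is not meant.

How it is judged (in metres and radians):
On the way, in this order (a step that is already met when the one before it is completed fails the run):
1. the pack is fully home in the bay (horizontal distance between pack_nose and bay_stop below 0.008 m and z of pack_nose in the frame of charger below 0.018 m and angle between the x axis of pack and the x axis of charger, either way round below 0.1 rad and angle between pack's own z axis and vertical below 0.1 rad), for 0.2 s.
2. the locking arm is turned across behind the pack (all of step 1 and value of joint lock above 1.4 rad), for 0.2 s.
3. the round key is pressed down alone (value of joint key_round above 0.004 m and value of joint each of key_square, key_bar, key_plus below 0.002 m and value of joint lock above 1.4 rad), for 0.05 s.
4. the square key is pressed down alone (value of joint key_square above 0.004 m and value of joint each of key_round, key_bar, key_plus below 0.002 m and value of joint lock above 1.4 rad), for 0.05 s.
5. the bar key is held down alone for 0.8 s (value of joint key_bar above 0.004 m and value of joint each of key_round, key_square, key_plus below 0.002 m and value of joint lock above 1.4 rad), for 0.8 s.
At the end, for the whole second after the job is handed in: The pack's nose is within 8 mm of the bay's stop, the pack lies flat on the bay floor (within 6 mm) and in line with the bay within 0.1 rad, at rest; the locking arm is beyond 1.4 rad; all four keys are up (within 1.5 mm) (all of step 2 and value of joint each of key_round, key_square, key_bar, key_plus below 0.0015 m and linear speed of pack below 0.01 m/s); the robot touches nothing.
It fails at once if the plus-shaped key is pressed (value of joint key_plus above 0.003 m).
It fails at once if a key is pressed before the arm is locked (value of joint lock below 1.3 rad and value of joint any of key_round, key_square, key_bar, key_plus above 0.003 m).
It fails at once if two keys are pressed at once (value of joint each of key_round, key_square above 0.003 m or value of joint each of key_round, key_bar above 0.003 m or value of joint each of key_round, key_plus above 0.003 m or value of joint each of key_square, key_bar above 0.003 m or value of joint each of key_square, key_plus above 0.003 m or value of joint each of key_bar, key_plus above 0.003 m).
It fails at once if another thing on the bench is shifted by more than 30 mm (distance of any of case, jar, can, tape, wrench, driver, measure from where it was at the start of the episode above 0.03 m).
It also fails if it takes over 72 s, if anything falls off the work surface, if the arm or the gripper's body presses on something with over 40 N, if the wrist force passes 120 N, or if a joint passes its speed limit or range.

## Working session

There is one attempt and no reset: what is moved stays moved. The work goes in short steps, Python scripts to look and compute and a shell command to move; the robot and the scene stay as the last step left them, time stands still between calls to the robot, and variables do not carry over. Pictures are saved under pics/ and viewed, at most 10 in all, crops included, and the job is handed in when it is done.

```bash
mkdir -p pics; python3 - <<'E'
from workcell import bot
import cv2,numpy as np
for n in("scene","top"):
    im=bot.camera(n); cv2.imwrite(f"pics/{n}0.png",cv2.cvtColor(im,cv2.COLOR_RGB2BGR))
    m=bot.camera_model(n); print(n,m)
print(bot.get_obs())
E
```

```text
scene {'vertical_fov': 56.46719544273395, 'cx': 254.16293270532148, 'cy': 186.99560304889164, 'R': array([[-0.06202785,  0.99805728, -0.00584834],
       [ 0.79997543,  0.04621176, -0.59825061],
       [-0.59681811, -0.04178673, -0.80128772]]), 't': array([-0.04253752, -0.34443529,  1.53905944])}
top {'vertical_fov': 50.739070250992576, 'cx': 257.26538971892586, 'cy': 195.7596604698352, 'R': array([[ 0.00517551, -0.99996722,  0.00622755],
       [-0.97352481, -0.00646163, -0.22849002],
       [ 0.22852277, -0.00488012, -0.97352634]]), 't': array([0.06060218, 0.53615729, 1.15252338])}
{'time': 0.1, 'q': array([ 6.62333494e+01,  5.00884879e+00,  1.00396092e+01,  9.50994412e+01,
       -5.36841492e-04,  9.00007638e+01]), 'qd': array([ 0.10284347, -0.08009378,  0.16333254,  0.00834786,  0.05639222,
       -0.08965792]), 'joint_efforts': array([ 4.79227947e-04, -5.21560514e+01,  4.65654659e+01,  1.58971577e-02,
        2.81978686e-06,  5.79384178e-06]), 'ee_pos': array([0.22158782, 0.50319371, 0.24965082]), 'tcp_rot': array([-1.79931319e+02,  5.37756722e-04,  1.56232586e+02]), 'wrist_force': array([-1.22117159,  0.11259199, -0.44585154]), 'torque': array([-0.01338835,  0.01309979, -0.00909979]), 'grasp_force': 0.0, 'opening': 0.08519517919476564}
```

View pics/scene0.png

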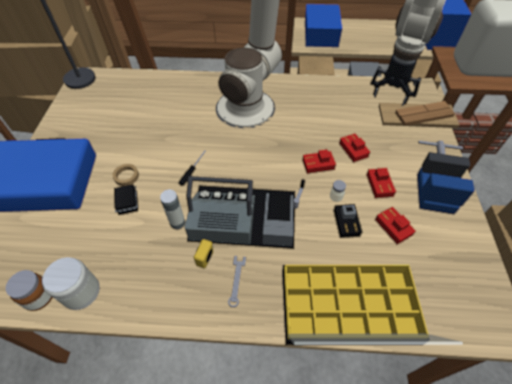

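View pics/top0.png

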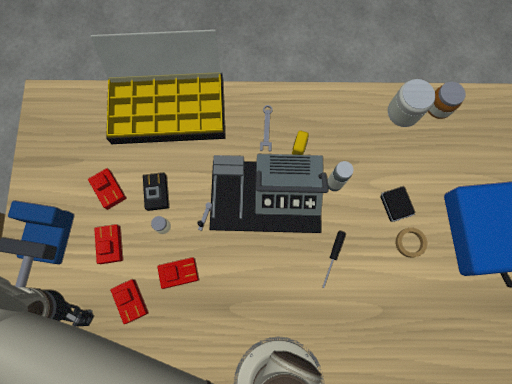

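The top view shows the pack candidate at about (155,191): black with a grey head. The red look-alikes are at (107,188), (108,244), (178,272) and (129,300), and the case at (397,203) is black but has no head. Only (155,191) fits the description. The keys at (268..310,202) appear to run round, bar, square, plus from left to right. I'll confirm with an enlarged crop.

```bash
python3 - <<'E'
import cv2
im=cv2.imread("pics/top0.png")
c=im[145:240,135:335]
cv2.imwrite("pics/crop1.png",cv2.resize(c,None,fx=4,fy=4,interpolation=cv2.INTER_CUBIC))
im=cv2.imread("pics/scene0.png")
c=im[165:255,180:380]
cv2.imwrite("pics/crop2.png",cv2.resize(c,None,fx=4,fy=4,interpolation=cv2.INTER_CUBIC))
E
```

```text
(no output)
```

View pics/crop1.png

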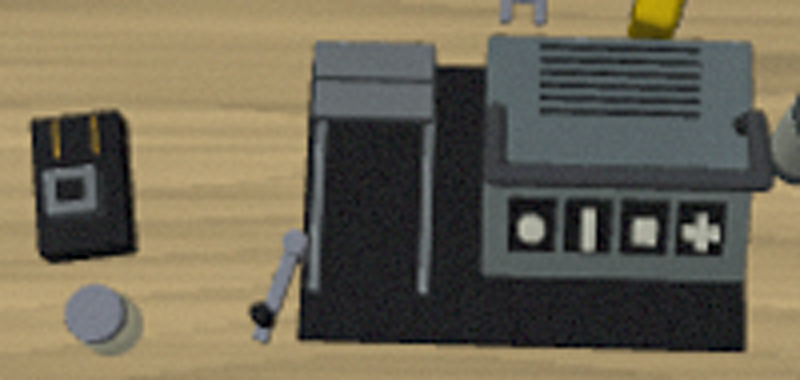

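View pics/crop2.png

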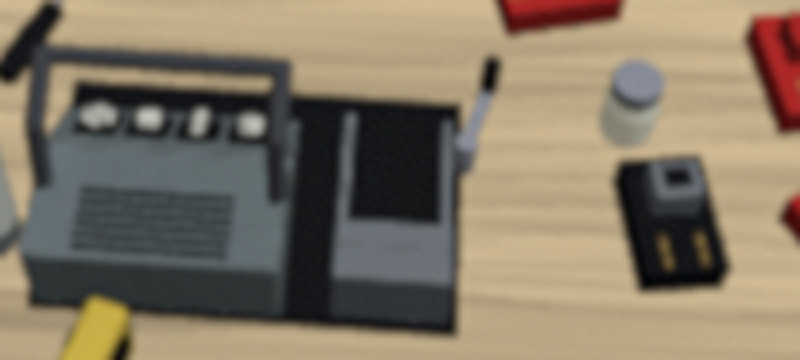

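The crops confirm the pack at full-picture (155,191): black, grey head, brass strips pointing up (+x). The jar sits just behind it. The keys, left to right, are round, bar, square, plus. The lock pin is at crop (262,315). Next I'll measure these.

```bash
cat > h.py <<'E'
import cv2,numpy as np
from workcell import bot
M={n:bot.camera_model(n) for n in("scene","top")}
def ray(n,p):
    m=M[n]; f=192/np.tan(np.radians(m["vertical_fov"]/2))
    d=m["R"].T@np.array([(p[0]-m["cx"])/f,(p[1]-m["cy"])/f,1]); return -m["R"].T@m["t"],d
def plane(n,p,z):
    o,d=ray(n,p); return (o+d*(z-o[2])/d[2])
def tri(a,b):
    A=np.zeros((3,3));v=np.zeros(3)
    for n,p in(("top",a),("scene",b)):
        o,d=ray(n,p);d=d/np.linalg.norm(d);P=np.eye(3)-np.outer(d,d);A+=P;v+=P@o
    return np.linalg.solve(A,v)
def c1(x,y): return((x+.5)/4-.5+135,(y+.5)/4-.5+145)
def c2(x,y): return((x+.5)/4-.5+180,(y+.5)/4-.5+165)
def rigid(L,W): # 2D model->world
    L=np.array(L);W=np.array(W);a,b=L-L.mean(0),W-W.mean(0)
    y=np.arctan2((a[:,0]*b[:,1]-a[:,1]*b[:,0]).sum(),(a*b).sum())
    R=np.array([[np.cos(y),-np.sin(y)],[np.sin(y),np.cos(y)]]);t=W.mean(0)-R@L.mean(0)
    return y,t,W-(L@R.T+t)
def blobs(im,box,lo,hi,mn=8):
    x0,y0,x1,y1=box;m=cv2.inRange(im[y0:y1,x0:x1],np.array(lo),np.array(hi))
    n,_,s,c=cv2.connectedComponentsWithStats(m)
    return [(c[i]+[x0,y0],s[i][4]) for i in range(1,n) if s[i][4]>=mn]
E
python3 - <<'E'
from h import *
np.set_printoptions(precision=4,suppress=True)
T=cv2.imread("pics/top0.png");S=cv2.imread("pics/scene0.png")
kt=blobs(T,(258,190,320,214),(165,165,165),(255,255,255))
ks=blobs(S,(195,185,250,202),(165,165,165),(255,255,255))
for b in kt: print("top key",b,plane("top",b[0],.073))
for b in ks: print("sc key",b,plane("scene",b[0],.073))
L=[];W=[]
def add(l,n,p,z): L.append(l);W.append(plane(n,p,z)[:2])
add((-.1125,.1725),"top",c1(300,340),.012);add((-.1125,-.1725),"top",c1(745,350),.012)
add((-.080,.157),"top",c1(314,291),.032);add((-.080,.073),"top",c1(425,293),.032)
add((.1125,-.1725),"scene",c2(30,305),0);add((.1125,.1725),"scene",c2(456,333),0);add((-.1125,.1725),"scene",c2(460,107),.012)
y,t,r=rigid(L,W);print("charger",np.degrees(y),t);print(r)
print("pin",plane("top",c1(262,312),.083),plane("scene",c2(491,62),.083))
print("pivot",plane("top",c1(295,241),.048))
print("head top",[plane("top",c1(*p),.065)[:2] for p in((42,170),(93,164),(97,211),(48,216))])
print("head scene",[plane("scene",c2(*p),.065)[:2] for p in((648,163),(698,158),(706,186),(655,192))])
print("shoe top",[plane("top",c1(*p),.035)[:2] for p in((31,120),(119,111),(132,250),(42,262))])
print("shoe scene",[plane("scene",c2(*p),.035)[:2] for p in((618,165),(640,277),(726,268))])
E
```

```text
sc key (array([216.75, 193.75]), np.int32(8)) [ 0.5157 -0.0481  0.073 ]
charger -1.1292026683476177 [0.5499 0.0383]
[[-0.0008 -0.0041]
 [ 0.0003 -0.    ]
 [ 0.0015  0.0004]
 [ 0.0022  0.0002]
 [-0.0034  0.0031]
 [-0.0055  0.0008]
 [ 0.0057 -0.0003]]
pin [0.4498 0.229  0.083 ] [0.4505 0.2324 0.083 ]
pivot [0.5098 0.211  0.048 ]
head top [array([0.5594, 0.4005]), array([0.5644, 0.3625]), array([0.5282, 0.3573]), array([0.5241, 0.3936])]
head scene [array([0.5326, 0.3589]), array([0.5253, 0.3997]), array([0.5521, 0.4032]), array([0.5602, 0.3622])]
shoe top [array([0.607 , 0.4201]), array([0.6148, 0.3524]), array([0.5048, 0.3362]), array([0.495 , 0.4039])]
shoe scene [array([0.5155, 0.3413]), array([0.6209, 0.351 ]), array([0.6088, 0.4194])]
```

```bash
python3 - <<'E'
from h import *
np.set_printoptions(precision=4,suppress=True)
T=cv2.imread("pics/top0.png");S=cv2.imread("pics/scene0.png")
kt=blobs(T,(258,192,318,212),(135,135,135),(255,255,255))
ks=blobs(S,(196,185,250,202),(140,140,140),(255,255,255))
for b in kt: print("top key",b,plane("top",b[0],.073))
for b in ks: print("sc key",b,plane("scene",b[0],.073))
L=[];W=[]
def add(l,n,p,z): L.append(l);W.append(plane(n,p,z)[:2])
add((-.1125,.1725),"top",c1(300,340),.012);add((-.1125,-.1725),"top",c1(745,350),.012)
add((-.080,.157),"top",c1(314,291),.032);add((-.080,.073),"top",c1(425,293),.032)
add((.007,.030),"top",c1(0,0),.088);L.pop();W.pop()
y,t,r=rigid(L,W);print("charger",np.degrees(y),t);print(r)
c,s=np.cos(y),np.sin(y)
for n,l in dict(stop=(.075,.115),mouth=(.025,.115),pivot=(-.046,.171),barmid=(-.02,-.07)).items(): print(n,np.array([[c,-s],[s,c]])@l+t)
for b in kt: print("local key",np.array([[c,s],[-s,c]])@(plane("top",b[0],.073)[:2]-t))
E
```

```text
top key (array([267.3667, 201.6333]), np.int32(30)) [0.5155 0.0338 0.073 ]
top key (array([281.92, 201.72]), np.int32(25)) [ 0.5155 -0.0093  0.073 ]
top key (array([310.1351, 202.9189]), np.int32(37)) [ 0.5124 -0.0929  0.073 ]
top key (array([296.0345, 202.4138]), np.int32(29)) [ 0.5137 -0.0511  0.073 ]
sc key (array([203.9524, 193.4286]), np.int32(21)) [ 0.5168 -0.0903  0.073 ]
sc key (array([217.   , 193.875]), np.int32(16)) [ 0.5161 -0.0472  0.073 ]
sc key (array([229.4444, 194.7778]), np.int32(9)) [ 0.5174 -0.006   0.073 ]
sc key (array([242.75 , 195.625]), np.int32(16)) [0.5182 0.0379 0.073 ]
charger -1.0899793292402957 [0.5507 0.0375]
[[-0.0016 -0.0032]
 [-0.0006  0.0009]
 [ 0.0008  0.0013]
 [ 0.0014  0.001 ]]
stop [0.6279 0.151 ]
mouth [0.5779 0.152 ]
pivot [0.508  0.2093]
barmid [ 0.5294 -0.0321]
local key [-0.0351 -0.0043]
local key [-0.0343 -0.0474]
local key [-0.0358 -0.131 ]
local key [-0.0353 -0.0892]
```

```bash
python3 -m crank '[[[1,-0.39,0,0,0,0.29],[1,-0.39,0,0,0,0.29],[1,-0.39,0,0,0,0.29],[1,-0.39,0,0,0,0.29],[1,-0.39,0,0,0,0.29],[1,-0.39,0,0,0,0.29],[1,-0.39,0,0,0,0.29],[1,-0.39,0,0,0,0.29],[1,-0.39,0,0,0,0.29],[1,-0.39,0,0,0,0.29],[1,-0.39,0,0,0,0.29],[1,-0.39,0,0,0,0.29],[1,-0.39,0,0,0,0.29],[1,-0.39,0,0,0,0.29],[1,-0.39,0,0,0,0.29],[1,-0.39,0,0,0,0.29],[0,0,0,0,0,0],[0,0,0,0,0,0]]]' 1 60
```

```text
time: 1.6
ee_pos: [0.5423, 0.378, 0.2492]
tcp_rot: [-180.0, -0.1, -172.0]
wrist_force: [0.3, 0.4, -0.6]
opening: 0.0854
grasp_force: 0.0
```

```bash
python3 -m crank '[[[0,0,-1,0,0,0],[0,0,-1,0,0,0],[0,0,-1,0,0,0],[0,0,-1,0,0,0],[0,0,-1,0,0,0],[0,0,-1,0,0,0],[0,0,-1,0,0,0],[0,0,-1,0,0,0],[0,0,-0.8,0,0,0],[0,0,-0.4,0,0,0],[0,0,-0.4,0,0,0],[0,0,0,0,0,0],[0,0,0,0,0,0]]]' && python3 -m crank '[[[0,0,0,0,0,0],[0,0,0,0,0,0],[0,0,0,0,0,0],[0,0,0,0,0,0],[0,0,0,0,0,0],[0,0,0,0,0,0],[0,0,0,0,0,0],[0,0,0,0,0,0],[0,0,0,0,0,0],[0,0,0,0,0,0]]]' 0 60
```

```text
time: 2.68
ee_pos: [0.5415, 0.3789, 0.0588]
tcp_rot: [180.0, 0.0, -171.9]
wrist_force: [0.4, -0.8, -0.0]
opening: 0.0853
grasp_force: 0.0
time: 3.52
ee_pos: [0.542, 0.3785, 0.0592]
tcp_rot: [180.0, 0.1, -171.9]
wrist_force: [-0.2, -3.5, 6.0]
opening: 0.039
grasp_force: 62.5
```

```bash
python3 -m crank '[[[0,0,0.3,0,0,0],[0,0,0.8,0,0,0],[0,0,1,0,0,0],[0,0,1,0,0,0],[0,0,1,0,0,0],[0,0,0.6,0,0,0],[0,0,0,0,0,0]]]' && python3 -m crank '[[[-0.07,-0.47,0,0,0,-0.055],[-0.14,-0.94,0,0,0,-0.11],[-0.14,-0.94,0,0,0,-0.11],[-0.14,-0.94,0,0,0,-0.11],[-0.14,-0.94,0,0,0,-0.11],[-0.14,-0.94,0,0,0,-0.11],[-0.14,-0.94,0,0,0,-0.11],[-0.14,-0.94,0,0,0,-0.11],[-0.14,-0.94,0,0,0,-0.11],[-0.14,-0.94,0,0,0,-0.11],[-0.14,-0.94,0,0,0,-0.11],[-0.14,-0.94,0,0,0,-0.11],[-0.07,-0.47,0,0,0,-0.055],[0,0,0,0,0,0],[0,0,0,0,0,0],[0,0,0,0,0,0]]]'; python3 - <<'E'
from h import *
for n,(x0,y0,x1,y1) in dict(top=(175,140,335,240),scene=(230,130,390,250)).items():
    im=cv2.cvtColor(bot.camera(n),cv2.COLOR_RGB2BGR);cv2.imwrite(f"pics/{n}1.png",im)
    cv2.imwrite(f"pics/{n}1c.png",cv2.resize(im[y0:y1,x0:x1],None,fx=5,fy=5,interpolation=cv2.INTER_CUBIC))
E
```

```text
time: 4.1
ee_pos: [0.5423, 0.3791, 0.1547]
tcp_rot: [179.9, 0.2, -171.9]
wrist_force: [1.4, 0.0, -6.1]
opening: 0.0387
grasp_force: 61.9
time: 5.43
ee_pos: [0.5079, 0.1533, 0.1516]
tcp_rot: [180.0, -0.0, 179.1]
wrist_force: [-0.4, -0.5, -8.0]
opening: 0.0395
grasp_force: 62.3
```

View pics/top1c.png

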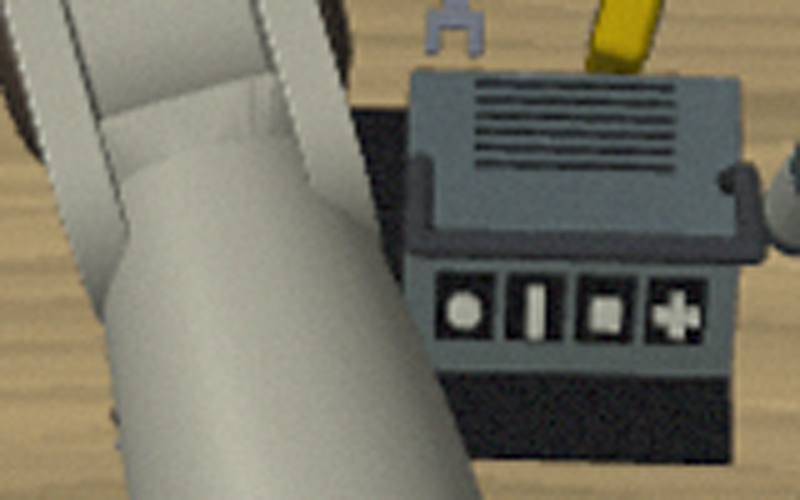

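The top view is blocked by the arm. I'll lower to just above the walls and use the scene view.

```bash
python3 -m crank '[[[0,0,-0.5,0,0,0],[0,0,-0.7,0,0,0],[0,0,-0.7,0,0,0],[0,0,-0.5,0,0,0],[0,0,-0.2,0,0,0],[0,0,0,0,0,0],[0,0,0,0,0,0]]]'; python3 - <<'E'
from h import *
im=cv2.cvtColor(bot.camera("scene"),cv2.COLOR_RGB2BGR);cv2.imwrite("pics/scene2.png",im)
cv2.imwrite("pics/scene2c.png",cv2.resize(im[170:250,240:320],None,fx=7,fy=7,interpolation=cv2.INTER_CUBIC))
E
```

```text
time: 6.12
ee_pos: [0.5081, 0.1531, 0.1004]
tcp_rot: [-180.0, -0.0, 179.1]
wrist_force: [-0.4, 0.4, -6.8]
opening: 0.0391
grasp_force: 62.1
```

View pics/scene2c.png

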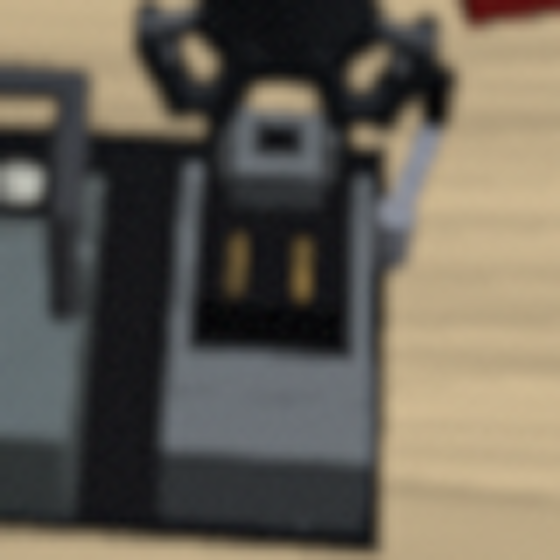

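```bash
python3 - <<'E'
from h import *
np.set_printoptions(precision=4,suppress=True)
g=lambda x,y:((x+.5)/7-.5+240,(y+.5)/7-.5+170)
im=cv2.imread("pics/scene2.png")
p=[g(240,235),g(236,297),g(302,235),g(304,299)]
print([plane("scene",q,.0762) for q in p])
print("inner L/R walls",[plane("scene",g(*q),.032) for q in((197,270),(205,180),(350,270),(349,180))])
# row profile for walls and strips
f=im.astype(int)
for r in (195,199,205,208,211): print(r,f[r,262:298].sum(1)//3, )
b=f[:,:,2]-f[:,:,0]
for r in (205,208,211): print(r,b[r,266:290])
E
```

```text
[array([0.5442, 0.1402, 0.0762]), array([0.578 , 0.1394, 0.0762]), array([0.5426, 0.1686, 0.0762]), array([0.5773, 0.17  , 0.0762])]
inner L/R walls [array([0.5354, 0.1212, 0.032 ]), array([0.4827, 0.123 , 0.032 ]), array([0.5311, 0.1937, 0.032 ]), array([0.4787, 0.1931, 0.032 ])]
195 [ 22  22  23  45  80 100  88  50  28  34  45  53  62  65  65  65  65  66
  67  69  70  74  77  71  58  47  30  27  47  66  67  50  68 114 144 147]
199 [ 22  22  31  59  85  89  65  33  22  22  25  31  33  35  37  41  41  38
  36  39  41  41  40  37  27  20  22  36  67  93  95  92 115 137 143 144]
205 [ 21  23  43  80 104  94  55  22  21  25  47  69  73  50  23  20  21  21
  22  39  63  73  55  29  20  21  21  43  77 103  99  78  67  74  83  99]
208 [ 22  26  47  80  97  80  44  23  20  29  51  71  69  44  22  21  20  22
  23  45  75  82  56  26  20  21  22  42  79 102  95  65  61  88 117 137]
211 [ 23  29  54  83  91  71  38  20  18  26  44  55  49  32  22  20  22  22
  24  45  75  83  56  28  21  20  23  44  80 104  89  60  75 126 156 165]
205 [-11  -8  -5  -5  -3   3  22  43  48  26   1  -5  -4  -4   0  17  39  46
  30   8  -1  -5  -3  -4]
208 [-9 -7 -6 -3 -3  6 26 42 42 23  0 -4 -4 -4 -1 24 50 57 35  6 -4 -5 -2 -4]
211 [-8 -7 -3 -3 -2  5 21 30 25  8 -2 -3 -3 -4  0 24 50 57 34  3 -4 -3 -3 -4]
```

```bash
python3 - <<'E'
from h import *
print("channel",plane("scene",(278.5,208),.032),"inner",plane("scene",(267.5,208),.032),plane("scene",(289.55,208),.032),"strips",plane("scene",(278.05,208),.0762))
E
```

```text
channel [0.53272024 0.15699285 0.032     ] inner [0.53484772 0.12048891 0.032     ] [0.53058402 0.19364692 0.032     ] strips [0.5620674  0.15404196 0.0762    ]
```

The pack sits about 2.4 mm towards -y of the channel centre, so I'll shift it +2 mm and lower it.

```bash
python3 -m crank '[[[0,0.11,0,0,0,0],[0,0,-0.2,0,0,0],[0,0,-0.2,0,0,0],[0,0,-0.2,0,0,0],[0,0,-0.2,0,0,0],[0,0,0,0,0,0],[0,0,0,0,0,0]]]'; python3 -m crank '[[[0,0,-0.15,0,0,0],[0,0,-0.15,0,0,0],[0,0,0,0,0,0],[0,0,0,0,0,0]]]'
```

```text
time: 6.75
ee_pos: [0.5078, 0.1551, 0.0839]
tcp_rot: [-180.0, -0.0, 179.1]
wrist_force: [0.3, 1.2, -7.9]
opening: 0.039
grasp_force: 62.2
time: 7.08
ee_pos: [0.5079, 0.1551, 0.078]
tcp_rot: [-180.0, -0.0, 179.1]
wrist_force: [-0.8, -0.4, -7.1]
opening: 0.0389
grasp_force: 62.2
```

```bash
python3 -m crank '[[[0,0,-0.15,0,0,0],[0,0,-0.15,0,0,0],[0,0,0,0,0,0],[0,0,0,0,0,0]]]'; python3 -m crank '[[[0.25,0,0,0,0,0],[0.25,0,0,0,0,0],[0.25,0,0,0,0,0],[0.25,0,0,0,0,0],[0.25,0,0,0,0,0],[0.25,0,0,0,0,0],[0.25,0,0,0,0,0],[0,0,0,0,0,0]]]'
```

```text
time: 7.42
ee_pos: [0.5079, 0.1551, 0.072]
tcp_rot: [-180.0, -0.0, 179.1]
wrist_force: [-0.3, -0.4, -6.8]
opening: 0.0391
grasp_force: 62.2
time: 8.08
ee_pos: [0.544, 0.1551, 0.0722]
tcp_rot: [180.0, 0.0, 179.0]
wrist_force: [0.1, 0.3, -7.0]
opening: 0.0388
grasp_force: 62.2
```

```bash
python3 -m crank '[[[0.1,0,-0.05,0,0,0],[0.1,-0.02,0,0,0,0],[0.1,-0.02,0,0,0,0],[0.1,0,0,0,0,0],[0.1,0,0,0,0,0],[0,0,0,0,0,0]]]'; python3 -m crank '[[[0.06,0,0,0,0,0],[0.06,0,0,0,0,0],[0.06,0,0,0,0,0],[0,0,0,0,0,0]]]'
```

```text
time: 8.58
ee_pos: [0.5535, 0.1543, 0.0713]
tcp_rot: [-180.0, 0.0, 179.1]
wrist_force: [-0.4, -0.0, -7.7]
opening: 0.0389
grasp_force: 62.3
time: 8.92
ee_pos: [0.5569, 0.1544, 0.0713]
tcp_rot: [180.0, 0.0, 179.1]
wrist_force: [0.3, 0.2, -6.6]
opening: 0.0386
grasp_force: 62.3
```

```bash
python3 -m crank '[[[0.05,0,0,0,0,0],[0.05,0,0,0,0,0],[0,0,0,0,0,0],[0,0,0,0,0,0]]]'
```

```text
time: 9.25
ee_pos: [0.5574, 0.1543, 0.0713]
tcp_rot: [-180.0, -0.2, 179.1]
wrist_force: [-8.6, -1.4, -0.7]
opening: 0.0391
grasp_force: 62.8
```

```bash
python3 -m crank '[[[0,0,0,0,0,0],[0,0,0,0,0,0],[0,0,0,0,0,0],[0,0,0,0,0,0],[0,0,0,0,0,0],[0,0,0,0,0,0]]]' 0.8; python3 -m crank '[[[0,0,0.5,0,0,0],[0,0,1,0,0,0],[0,0,1,0,0,0],[0,0,1,0,0,0],[-1,0.5,1,0,0,0],[-1,1,1,0,0,0],[-1,1,1,0,0,0],[-1,1,0,0,0,0],[-1,1,0,0,0,0],[-1,1,0,0,0,0],[-1,0.5,0,0,0,0],[0,0,0,0,0,0],[0,0,0,0,0,0]]]' 0
python3 - <<'E'
from h import *
im=cv2.cvtColor(bot.camera("top"),cv2.COLOR_RGB2BGR);cv2.imwrite("pics/top3.png",im)
a=cv2.resize(im[140:240,175:255],None,fx=5,fy=5,interpolation=cv2.INTER_CUBIC)
im=cv2.cvtColor(bot.camera("scene"),cv2.COLOR_RGB2BGR);cv2.imwrite("pics/scene3.png",im)
b=cv2.resize(im[155:255,245:325],None,fx=5,fy=5,interpolation=cv2.INTER_CUBIC)
cv2.imwrite("pics/c3.png",np.hstack([a,b]))
E
```

```text
time: 9.75
ee_pos: [0.5589, 0.1544, 0.0715]
tcp_rot: [180.0, 0.0, 179.1]
wrist_force: [-0.1, 0.2, 0.4]
opening: 0.0684
grasp_force: 0.0
time: 10.83
ee_pos: [0.4181, 0.275, 0.2024]
tcp_rot: [180.0, 0.1, 179.2]
wrist_force: [0.2, 0.7, 0.1]
opening: 0.0003
grasp_force: 0.0
```

View pics/c3.png

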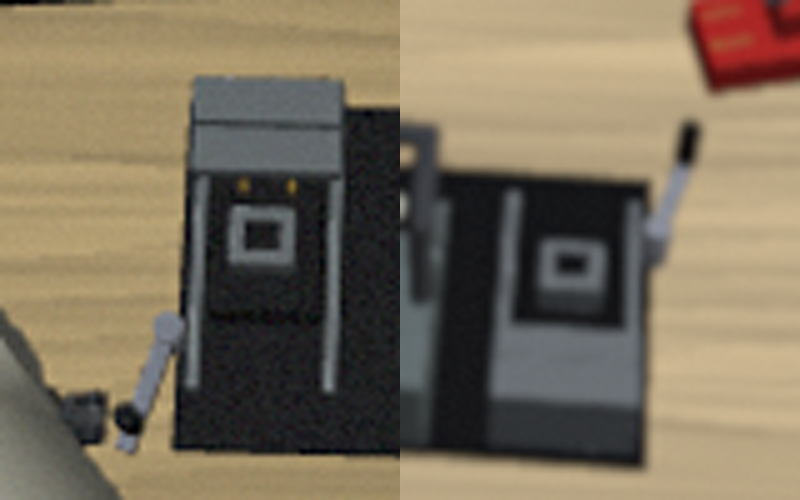

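The pack is home: its head is at crop (262,237), with only the strip ends showing under the hood. The pin is at top-crop (128,412). I'll grip the pin and swing it around its arc.

```bash
python3 -m crank '[[[0.5,-0.7,0,0,0,0],[0.5,-0.7,0,0,0,0],[0.5,-0.75,0,0,0,0],[0,0,-0.7,0,0,0],[0,0,-1,0,0,0],[0,0,-1,0,0,0],[0,0,-1,0,0,0],[0,0,-1,0,0,0],[0,0,-1,0,0,0],[0,0,-0.65,0,0,0],[0,0,0,0,0,0],[0,0,0,0,0,0]]]' 0.7 20 && python3 -m crank '[[[0,0,0,0,0,0],[0,0,0,0,0,0],[0,0,0,0,0,0],[0,0,0,0,0,0],[0,0,0,0,0,0],[0,0,0,0,0,0],[0,0,0,0,0,0],[0,0,0,0,0,0]]]' 0 20
python3 - <<'E'
import numpy as np
p=np.array([.506,.2114]);e=bot=None
from workcell import bot
e=bot.get_obs()['ee_pos'][:2];v=e-p;a0=np.degrees(np.arctan2(v[1],v[0]));r=np.hypot(*v);print(a0,r)
A=np.linspace(a0,269,17);R=np.linspace(r,.062,17)
P=p+np.c_[R*np.cos(np.radians(A)),R*np.sin(np.radians(A))]
print(np.round(np.diff(P,axis=0)/.02,2).tolist())
E
```

```text
time: 11.93
ee_pos: [0.4489, 0.2306, 0.0741]
tcp_rot: [-180.0, -0.1, 179.0]
wrist_force: [-1.0, 0.1, 0.4]
opening: 0.0597
grasp_force: 0.0
time: 12.6
ee_pos: [0.4492, 0.2316, 0.0752]
tcp_rot: [180.0, 0.1, 179.1]
wrist_force: [0.9, -1.8, 5.5]
opening: 0.0152
grasp_force: 20.5
160.45719409904632 0.06024726457047352
[[-0.1, -0.34], [-0.06, -0.35], [-0.02, -0.36], [0.02, -0.36], [0.06, -0.35], [0.1, -0.34], [0.14, -0.33], [0.18, -0.31], [0.22, -0.29], [0.25, -0.26], [0.28, -0.23], [0.31, -0.19], [0.33, -0.16], [0.35, -0.12], [0.36, -0.08], [0.37, -0.03]]
```

```bash
python3 -m crank '[[[0,0,0.15,0,0,0],[-0.1,-0.34,0,0,0,0],[-0.06,-0.35,0,0,0,0],[-0.02,-0.36,0,0,0,0],[0.02,-0.36,0,0,0,0],[0.06,-0.35,0,0,0,0],[0.1,-0.34,0,0,0,0],[0.14,-0.33,0,0,0,0],[0.18,-0.31,0,0,0,0],[0,0,0,0,0,0]]]' && python3 -m crank '[[[0.22,-0.29,0,0,0,0],[0.25,-0.26,0,0,0,0],[0.28,-0.23,0,0,0,0],[0.31,-0.19,0,0,0,0],[0.33,-0.16,0,0,0,0],[0.35,-0.12,0,0,0,0],[0,0,0,0,0,0]]]' && python3 -m crank '[[[0.36,-0.08,0,0,0,0],[0.2,-0.03,0,0,0,0],[0.17,0,0,0,0,0],[0,0,0,0,0,0]]]'
```

```text
time: 13.43
ee_pos: [0.4545, 0.1761, 0.0765]
tcp_rot: [-180.0, -0.1, 179.1]
wrist_force: [-0.3, -1.0, -5.2]
opening: 0.0153
grasp_force: 21.5
time: 14.02
ee_pos: [0.49, 0.152, 0.0769]
tcp_rot: [180.0, -0.1, 179.1]
wrist_force: [0.3, 3.8, -2.5]
opening: 0.0153
grasp_force: 21.3
time: 14.35
ee_pos: [0.5041, 0.1496, 0.0769]
tcp_rot: [-180.0, -0.1, 179.1]
wrist_force: [-0.4, 2.6, -3.9]
opening: 0.0153
grasp_force: 21.3
```

```bash
python3 -m crank '[[[0.1,0,0,0,0,0],[0.1,0,0,0,0,0],[0.1,0,0,0,0,0],[0,0,0,0,0,0],[0,0,0,0,0,0]]]';  python3 -m crank '[[[0.1,0,0,0,0,0],[0.1,0,0,0,0,0],[0,0,0,0,0,0],[0,0,0,0,0,0]]]'
```

```text
time: 14.77
ee_pos: [0.5088, 0.1494, 0.0768]
tcp_rot: [-180.0, -0.2, 179.1]
wrist_force: [-11.4, 2.9, 0.1]
opening: 0.0149
grasp_force: 21.6
time: 15.1
ee_pos: [0.5111, 0.1494, 0.0766]
tcp_rot: [-180.0, -0.4, 179.1]
wrist_force: [-19.8, 3.2, 3.8]
opening: 0.0153
grasp_force: 22.2
```

```bash
python3 -m crank '[[[-0.3,0,0,0,0,0],[0,0,0,0,0,0],[0,0,0,0,0,0],[0,0,0,0,0,0],[0,0,0,0,0,0]]]' 0.5; python3 -m crank '[[[0,0,0.5,0,0,0],[0,0,1,0,0,0],[0,0,1,0,0,0],[-0.2,0,1,0,0,0],[-0.5,-0.5,1,0,-0.4,0],[-0.7,-0.7,1,0,-0.4,0],[-0.7,-0.7,1,0,-0.4,0],[-0.7,-0.7,1,0,-0.4,0],[-0.7,-0.7,1,0,-0.4,0],[-0.7,-0.7,0,0,-0.4,0],[-0.7,-0.7,0,0,-0.4,0],[-0.7,-0.7,0,0,-0.4,0],[0,-0.5,0,0,-0.4,0],[0,-0.4,0,0,-0.4,0],[0,0,0,0,-0.4,0],[0,0,0,0,-0.4,0],[0,0,0,0,-0.29,0],[0,0,0,0,0,0],[0,0,0,0,0,0]]]' 0
python3 - <<'E'
from h import *
print(bot.get_obs()['q'])
im=cv2.cvtColor(bot.camera("top"),cv2.COLOR_RGB2BGR)
a=cv2.resize(im[140:240,175:255],None,fx=5,fy=5,interpolation=cv2.INTER_CUBIC)
im=cv2.cvtColor(bot.camera("scene"),cv2.COLOR_RGB2BGR)
b=cv2.resize(im[135:255,230:326],None,fx=500/120,fy=500/120,interpolation=cv2.INTER_CUBIC)
cv2.imwrite("pics/c4.png",np.hstack([a,b]))
E
```

```text
time: 15.52
ee_pos: [0.509, 0.1493, 0.0776]
tcp_rot: [180.0, 0.1, 179.0]
wrist_force: [0.2, -0.4, -0.2]
opening: 0.0429
grasp_force: 0.0
time: 17.1
ee_pos: [0.4102, 0.025, 0.2524]
tcp_rot: [179.5, 34.1, 178.9]
wrist_force: [-0.5, 0.5, -0.3]
opening: -0.0002
grasp_force: 0.0
[  5.57093293 -48.5357171  -35.25865299  69.33240373  -3.21625563
   5.56122514]
```

View pics/c4.png

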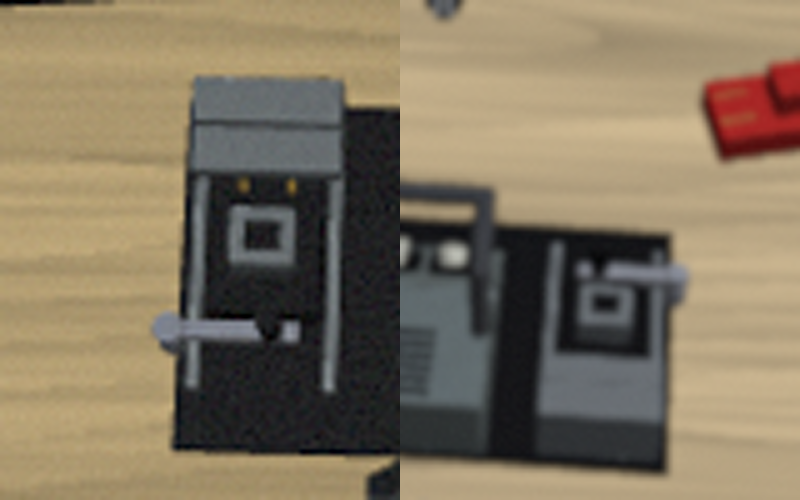

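The arm lies straight across behind the pack, from crop (167,330) to (297,330), so it is locked. Next I'll approach the round key.

```bash
python3 -m crank '[[[0.41,0.08,-0.82,0,0,0],[0.41,0.08,-0.82,0,0,0],[0.41,0.08,-0.82,0,0,0],[0.41,0.08,-0.82,0,0,0],[0.41,0.08,-0.82,0,0,0],[0.41,0.08,-0.82,0,0,0],[0,0,0,0,-0.13,0],[0,0,0,0,0,0]]]'; python3 - <<'E'
from workcell import bot
import numpy as np
e=bot.get_obs()['ee_pos'];k=np.array([.516,.035,.073]);n=np.array([-.574,0,.819])
d=k-(e-n*.019);print("tip->key",d,"along n",d@n,"perp",d-(d@n)*n,bot.get_obs()['q'])
E
```

```text
time: 17.87
ee_pos: [0.4591, 0.0346, 0.1527]
tcp_rot: [179.5, 34.9, 178.9]
wrist_force: [0.1, -0.5, 0.1]
opening: -0.0001
grasp_force: 0.0
tip->key [ 0.04601616  0.0003991  -0.06415791] along n -0.07895860333693609 perp [0.00069393 0.0003991  0.00050919] [  6.5266637  -44.14737894 -45.03717139  54.39251206  -3.83795941
   6.28795656]
```

```bash
python3 -m crank '[[[0.574,0,-0.819,0,0,0],[0.574,0,-0.819,0,0,0],[0.574,0,-0.819,0,0,0],[0.287,0,-0.41,0,0,0],[0,0,0,0,0,0],[0,0,0,0,0,0]]]'; python3 -m crank '[[[0.0574,0,-0.082,0,0,0],[0.0574,0,-0.082,0,0,0],[0.0574,0,-0.082,0,0,0],[0,0,0,0,0,0]]]'
```

```text
time: 18.37
ee_pos: [0.4999, 0.0346, 0.0972]
tcp_rot: [179.4, 35.0, 178.8]
wrist_force: [-0.1, 0.8, -0.7]
opening: -0.0001
grasp_force: 0.0
time: 18.7
ee_pos: [0.5035, 0.0347, 0.0914]
tcp_rot: [179.4, 35.0, 178.9]
wrist_force: [-0.3, -0.3, 0.6]
opening: -0.0003
grasp_force: 0.0
```

```bash
python3 -m crank '[[[0.0574,0,-0.082,0,0,0],[0.0574,0,-0.082,0,0,0],[0,0,0,0,0,0],[0,0,0,0,0,0]]]'; python3 -m crank '[[[0.0574,0,-0.082,0,0,0],[0.0574,0,-0.082,0,0,0],[0,0,0,0,0,0]]]'
```

```text
time: 19.03
ee_pos: [0.5059, 0.0347, 0.0881]
tcp_rot: [179.4, 35.0, 178.8]
wrist_force: [-2.8, -0.6, 3.0]
opening: -0.0002
grasp_force: 1.6
time: 19.28
ee_pos: [0.5077, 0.0347, 0.0858]
tcp_rot: [179.4, 35.0, 178.9]
wrist_force: [-28.3, -1.0, 22.0]
opening: -0.0002
grasp_force: 17.5
```

The round key bottomed out: first contact came about 6 mm earlier and the force then rose to 34 N. I'll back off and go to the square key.

```bash
python3 -m crank '[[[-0.287,0,0.41,0,0,0],[-0.574,0,0.819,0,0,0],[-0.574,0,0.819,0,0,0],[0,-0.85,0,0,0,0],[0,-0.85,0,0,0,0],[-0.08,-0.85,0,0,0,0],[0,-0.85,0,0,0,0],[0,-0.85,0,0,0,0],[0,0,0,0,0,0],[0,0,0,0,0,0]]]'; python3 - <<'E'
from h import *
e=bot.get_obs()['ee_pos'];n=np.array([-.574,0,.819]);d=np.array([.502,-.050,.0908])-e
print(d,d@n,d-(d@n)*n)
E
```

```text
time: 20.12
ee_pos: [0.4775, -0.0511, 0.1249]
tcp_rot: [179.4, 34.9, 178.7]
wrist_force: [0.9, -0.1, -1.0]
opening: -0.0001
grasp_force: 0.0
[ 0.02449919  0.00105162 -0.03414755] -0.042029374071121534 [0.00037433 0.00105162 0.00027451]
```

```bash
python3 -m crank '[[[0.574,0,-0.819,0,0,0],[0.574,0,-0.819,0,0,0],[0.0574,0,-0.082,0,0,0],[0.0574,0,-0.082,0,0,0],[0,0,0,0,0,0],[0,0,0,0,0,0]]]'; python3 -m crank '[[[0.0574,0,-0.082,0,0,0],[0.0574,0,-0.082,0,0,0],[0,0,0,0,0,0],[0,0,0,0,0,0]]]'
```

```text
time: 20.62
ee_pos: [0.5027, -0.0499, 0.0899]
tcp_rot: [179.4, 35.0, 178.9]
wrist_force: [-2.1, 0.7, 2.0]
opening: -0.0001
grasp_force: 1.0
time: 20.95
ee_pos: [0.5055, -0.0502, 0.0868]
tcp_rot: [179.4, 35.0, 178.9]
wrist_force: [-1.9, 2.8, 4.0]
opening: 0.0002
grasp_force: 2.1
```

```bash
python3 -m crank '[[[0.03,0,-0.042,0,0,0],[0,0,0,0,0,0],[0,0,0,0,0,0]]]'
```

```text
time: 21.2
ee_pos: [0.506, -0.0502, 0.0862]
tcp_rot: [179.4, 35.0, 178.9]
wrist_force: [-10.6, 3.7, 9.6]
opening: -0.0004
grasp_force: 7.1
```

```bash
python3 -m crank '[[[-0.287,0,0.41,0,0,0],[-0.574,0,0.819,0,0,0],[-0.574,0,0.819,0,0,0],[0.04,0.7,0,0,0,0],[0,0.7,0,0,0,0],[0,0.7,0,0,0,0],[0,0,0,0,0,0],[0,0,0,0,0,0]]]'; python3 - <<'E'
from h import *
e=bot.get_obs()['ee_pos'];n=np.array([-.574,0,.819]);d=np.array([.5028,-.008,.0908])-e
print(d,d@n,d-(d@n)*n)
E
```

```text
time: 21.87
ee_pos: [0.4779, -0.008, 0.1262]
tcp_rot: [179.5, 35.0, 178.9]
wrist_force: [-0.2, 0.5, -0.0]
opening: 0.0003
grasp_force: 0.0
[ 2.48682779e-02  3.87347504e-05 -3.53829439e-02] -0.04325302259956706 [4.10429330e-05 3.87347504e-05 4.12815750e-05]
```

```bash
python3 -m crank '[[[0.574,0,-0.819,0,0,0],[0.574,0,-0.819,0,0,0],[0.1,0,-0.143,0,0,0],[0.0574,0,-0.082,0,0,0],[0.0574,0,-0.082,0,0,0],[0.0574,0,-0.082,0,0,0],[0,0,0,0,0,0]]]'; python3 -m crank '[[[0.03,0,-0.042,0,0,0],[0.03,0,-0.042,0,0,0],[0,0,0,0,0,0],[0,0,0,0,0,0]]]'
```

```text
time: 22.45
ee_pos: [0.5061, -0.0087, 0.086]
tcp_rot: [179.5, 34.9, 178.8]
wrist_force: [-5.0, -1.0, 2.8]
opening: -0.0002
grasp_force: 2.2
time: 22.78
ee_pos: [0.5067, -0.0087, 0.0856]
tcp_rot: [179.5, 34.9, 178.8]
wrist_force: [-32.2, -1.4, 21.2]
opening: -0.0
grasp_force: 17.7
```

```bash
python3 -m crank '[[[-0.02,0,0.028,0,0,0],[0,0,0,0,0,0],[0,0,0,0,0,0],[0,0,0,0,0,0],[0,0,0,0,0,0],[0,0,0,0,0,0],[0,0,0,0,0,0],[0,0,0,0,0,0],[0,0,0,0,0,0],[0,0,0,0,0,0],[0,0,0,0,0,0],[0,0,0,0,0,0],[0,0,0,0,0,0],[0,0,0,0,0,0],[0,0,0,0,0,0],[0,0,0,0,0,0],[0,0,0,0,0,0],[0,0,0,0,0,0]]]'; python3 -m crank '[[[-0.287,0,0.41,0,0,0],[-0.574,0,0.819,0,0,0],[-0.574,0,0.819,0,0,0],[-0.574,0,0.819,0,0,0],[-0.574,0,0.819,0,0,0],[0,0,0.5,0,0,0],[0,0,0,0,0,0],[0,0,0,0,0,0],[0,0,0,0,0,0]]]'
python3 - <<'E'
from h import *
im=cv2.cvtColor(bot.camera("top"),cv2.COLOR_RGB2BGR)
cv2.imwrite("pics/c5.png",cv2.resize(im[130:260,135:335],None,fx=4,fy=4,interpolation=cv2.INTER_CUBIC))
E
```

```text
time: 24.28
ee_pos: [0.5065, -0.0087, 0.0858]
tcp_rot: [179.5, 34.9, 178.8]
wrist_force: [-22.0, -1.7, 13.6]
opening: -0.0003
grasp_force: 11.8
time: 25.03
ee_pos: [0.4555, -0.0083, 0.1672]
tcp_rot: [179.4, 34.9, 178.9]
wrist_force: [-0.9, 0.6, -0.5]
opening: -0.0002
grasp_force: 0.0
```

View pics/c5.png

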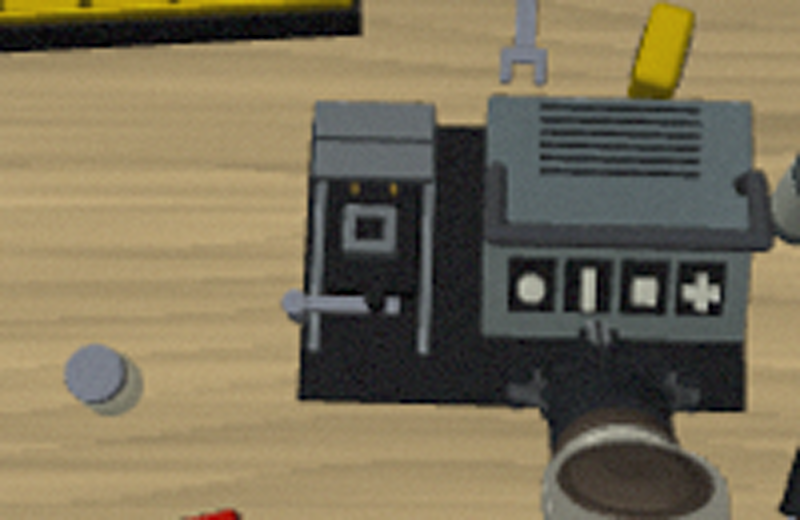

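The pack is home at crop (370,228), the arm lies across at (345,303), all keys are up along y≈288, and the gripper is clear. I'm handing in.

```bash
python3 -c "from workcell import bot; print(bot.job_done())"
```

```text
the job is handed in; nothing more can be done
None
```

I handed the job in at about 25 s: the pack is home in the bay with the locking arm across behind it, and I pressed round, then square, then held bar for about 1.5 s. The final picture shows all keys up and the gripper clear. The hand-in returned no verdict, and I judged the key presses by contact force because key travel can't be read directly.

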